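Turn the heat sink so its plain end meets the marking stop

TASK

The heat sink on the marking fixture has just had its long side marked at the stop bar. Now turn it a quarter turn so that its plain end (the one without the bent-up lug) is squarely against the stop bar, centred on the gap where the marking stylus comes through, standing on its base on the fixture plate. Let go of it, and leave the spare heat sink on the mat where it is.

Things in the scene. Friction and masses are not known exactly. Their poses are not given: they have to be found in the camera images.
- sink_fins (a point): Middle of the fin block of the heat sink on the fixture (aluminium, 0.25-0.45 kg), 36 mm above its underside. Base 100 (own x) x 60 (y) x 8 mm; the fin block, 64 (x) x 30 (y) mm, 8 to 64 mm up, is central: grip it across y. A bent-up lug 36 mm wide, 42 mm high is on the -x end; the +x end is plain. z up. It starts upright, long side 2-20 mm from the bar, plain end towards the fixture's +y.
- plain_end (a point): Middle of the lower edge of the heat sink's plain end: 50 mm along the heat sink's own x from the middle of the fin block and 36 mm below it; same axes.
- stop_mid (a point): Fixture: foot of the stop bar's working face at mid-bar, on the dark plate's top (8 mm above bench). x points square into the bar, y along it, z up. Bar 140 mm long with a 20 mm central gap, 14 thick, 12 high above the plate. Plate reaches 140 mm before the face, 100 beyond, 100 to each side. Behind the bar: stylus from x = 6 mm, grey marking head from 47 mm, 60 wide, 36 high.
- spare_fins (a point): Middle of the fin block of a spare heat sink of the very same shape, standing loose on the pink bench mat to one side of the fixture. Not to be moved.
Mind the look-alikes: they are no part of the job. Leave any yellow look-alike of the part that bears sink_fins alone.

How it is judged:
By the outcome, as a careful person would: the job done as asked, in the order asked, and still so for the second after the job is handed in, with the robot touching nothing.
It also fails if it takes over 38 s, if anything falls off the work surface, if the arm or the gripper's body presses on something with over 40 N, if the wrist force passes 120 N, or if a joint passes its speed limit or range.

ROBOT

A 6-joint arm with a two-finger parallel gripper is mounted at the origin on the work surface. World frame = base frame: x ahead of the robot, y to its left, z up, the work surface at z = 0. Lengths are in mm, angles in rad, forces in N, time in s.
With the tool pointing down it reaches from about 350 to 775 mm from the base axis. Payload 7.3 kg.
Tool frame: the origin (TCP) lies on the centre line of the jaws, within the pads' length; the fingertips stand 14 mm ahead of it and the grasp point (between the pads) lies 5 mm behind it; z points along the fingers, y is the line along which they close (so a half turn about z gives the same grasp; the last joint's range is limited). The gripper opens to 92 mm and grips with 3 to 60 N. Pads are 19 mm wide; open, the fingers measure 130 mm over their backs; the gripper's body (75 mm by 190 mm) begins 47 mm behind the grasp point.
Start: joints at [-1.284, 0.342, 1.524, -0, 1.275, -0.146], TCP at [220.216, -476.601, 240.741] pointing down, gripper open.
Joint ranges: [-2.53, 2.53], [-0.77, 2.02], [0.04, 2.7], [-1, 4.14], [0.28, 2.66], [-3.11, 3.11]. Speed limits (rad/s): [2.57, 2.57, 3.14, 3.14, 3.14, 3.14].

INTERFACE

Orientations are given as a unit quaternion [w, x, y, z].
In Python, from workcell import telemetry, optics, robot, finder gives the robot as it stands.
- The arm moves only by the tool servo_tool, never from a script. Its argument "commands" is a list of rows, each a list of 5 numbers: the shift along the tool's x, y, z each as a share of 10 cm, from -1 to 1, then the turn about the tool's z as a share of 360 degrees, from -1 to 1, then the closure, from -1 (fully open) to 1 (shut). In form: [[dx, dy, dz, spin, jaw], ...]. A call has 1 to 12 rows; each row shifts and turns the commanded pose from where the row before left it, along the tool's axes as they then stand; what a row does not reach is not made up. A row lasts 1/12 s, in which the tool goes at most 41.7 mm and 7.16 degrees, less where a joint would pass 70% of its speed; a pose out of reach is approached as far as the arm can. A call with a number of a shift or a turn outside -1 to 1 is refused whole. A call with a gripper value outside its range is refused whole. The fingers move at their own pace and stop on an object; "grip_force" is the grip in N (left out, the last holds). Time passes only in rows, so rows that do not move let the fingers close. It gives the time, the measured TCP pose, the force, the opening and the grip force at its end, in the units of the state.
- telemetry.read_state(): the state, without advancing time (a new reading comes with each control period).
- optics.grab_frame(name): name is "scene" or "top"; returns the picture (400x640x3 uint8, blue, green, red); there is no depth.
- optics.calibration(name): a dict with "fx", "fy", "cx", "cy" (pixels), "dist" ([k1, k2, p1, p2, k3] as OpenCV has them; the pictures are not rectified), "R" (3x3) and "t" (3): a world point X has camera coordinates R X + t. Camera axes: x right, y down, z forward; pixel columns grow to the right and rows downward; lengths in mm; the calibration is good to about 2 mm. A picture is of the moment at which its call begins. calibration takes no time and is no camera call.
- robot.close_job(): hands the job in; it is judged then, once.
Trained networks look in the newest picture that a camera, given by its name, has taken for a name from the list of things; names that differ only in an ending like _2 or _b are one class to them, and where a whole thing is asked for, a point or a joint stands for the part that bears it (a point fixed in the world has none). Each returns a list of dicts, best first, with "score" (0 to 1); they miss things now and then, are a little off and sometimes report something else, mostly with a low value. They report only what shows in the picture. A call takes as long as a camera call. They do not tell look-alikes from the thing itself.
- finder.spot_in(camera, thing): "point" ([column, row] in pixels, amid what is visible of it).
- finder.trace(camera, thing): "mask" (400x640 bool, what is visible of it) and "point" ([column, row] in pixels, amid what is visible of it).
The state is a dict: "clock": time; "joint_positions": joint angles; "dq": joint speeds; "joint_torque": joint torques, N m; "tcp_pos": TCP position; "tool_rot": TCP orientation; "ft_force": force on the tool from outside, world axes, zero at the start; "torque": the same for the moment, N m; "finger_gap": opening from 0.0 (shut) to 1.0 (fully open); "grip_force": force on a finger pad.
Only numpy, scipy, OpenCV 4.12 (cv2) and the standard library are available. Lean on these libraries where they do the work, as an engineer would, in place of code of your own. Each camera call takes 0.05 s, during which the arm holds its last target. There are 200 camera calls.

## Working session

There is one attempt and no reset: what is moved stays moved. The work goes in short steps, Python scripts to look and compute and a tool call to move; the robot and the scene stay as the last step left them, time stands still between calls to the robot, and variables do not carry over. Pictures are saved under pics/ and viewed, at most 10 in all, crops included, and the job is handed in when it is done.

Besides the shell and the picture viewer there is one more tool, called in YAML: its name, and indented under it one key for each argument. servo_tool: Moves the arm, as the interface text tells. Its arguments: {"type":"object","properties":{"commands":{"type":"array"},"grip_force":{"type":"number"}},"required":["commands"]}

```bash
mkdir -p pics
python3 - <<'E'
from workcell import telemetry, optics, robot, finder
import cv2, numpy as np
for c in ("scene","top"):
    im=optics.grab_frame(c); cv2.imwrite(f"pics/{c}0.png",im)
    k=optics.calibration(c); R=np.array(k["R"]); print(c,k["fx"],k["dist"],(-R.T@np.array(k["t"])).round(0),R[2].round(2))
    for th in ("sink_fins","plain_end","stop_mid","spare_fins"):
        print(th,[(np.round(d["point"],1).tolist(),round(d["score"],2)) for d in finder.spot_in(c,th)])
s=telemetry.read_state();print(s)
E
```

```text
scene 406.371894123638 [-0.05222623  0.          0.          0.          0.        ] [1294.  212.  706.] [-0.76 -0.21 -0.61]
sink_fins [([312.7, 221.7], 0.89), ([354.0, 185.2], 0.7)]
plain_end [([235.7, 232.2], 0.84), ([352.9, 184.0], 0.78), ([312.8, 226.6], 0.56)]
stop_mid []
spare_fins [([186.4, 189.6], 0.8)]
top 511.0483155766545 [0.05577444 0.         0.         0.         0.        ] [ 262.   -6. 1660.] [ 0.15 -0.01 -0.99]
sink_fins [([294.4, 258.4], 0.97), ([373.3, 176.3], 0.84), ([311.8, 195.2], 0.82)]
plain_end [([372.2, 173.7], 0.85), ([295.1, 260.8], 0.85), ([314.4, 193.9], 0.64)]
stop_mid [([313.0, 181.0], 0.71)]
spare_fins [([436.3, 212.6], 0.86)]
{'clock': 0.5, 'joint_positions': array([-1.28398785e+00,  3.42030825e-01,  1.52413032e+00,  8.79959087e-06,
        1.27540177e+00, -1.46040357e-01]), 'dq': array([ 0.00076772,  0.00063845,  0.00119122,  0.00024151, -0.00132726,
        0.00134974]), 'joint_torque': array([-9.97860880e-04, -4.30812836e+01, -2.44313389e+01,  7.17563555e-02,
        4.89632995e-02, -1.42342185e-05]), 'tcp_pos': array([ 220.22030874, -476.584203  ,  240.71389487]), 'tool_rot': array([1.45341162e-05, 9.76671782e-01, 2.14737583e-01, 5.24435810e-06]), 'ft_force': array([-0.22185181,  0.63134723,  0.65566875]), 'torque': array([ 0.00554667, -0.0548429 ,  0.04018667]), 'grip_force': 0.0, 'finger_gap': 0.9998803043089232}
```

Run:
```python
import cv2
a=cv2.imread("pics/top0.png")[130:300,220:500]; cv2.imwrite("pics/t1.png",cv2.resize(a,(784,476),interpolation=cv2.INTER_CUBIC))
a=cv2.imread("pics/scene0.png")[130:330,140:460]; cv2.imwrite("pics/s1.png",cv2.resize(a,(800,500),interpolation=cv2.INTER_CUBIC))
```

```text
(no output)
```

View pics/t1.png

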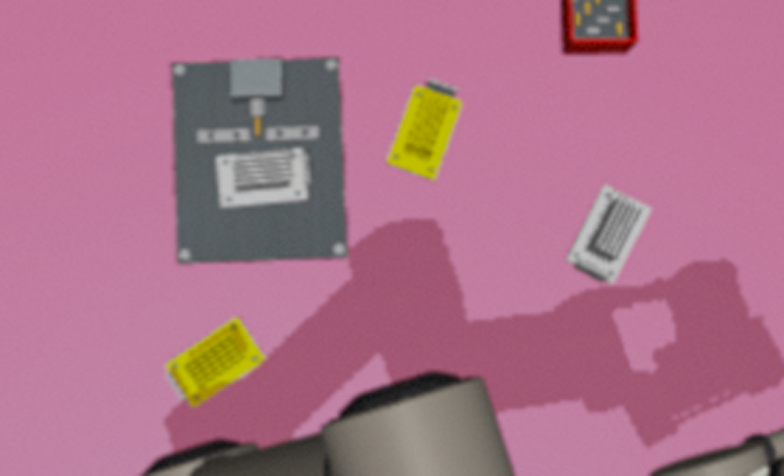

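View pics/s1.png

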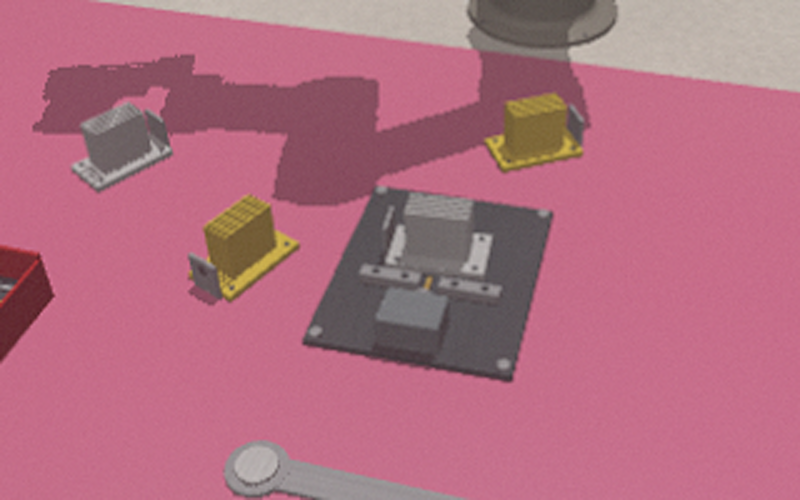

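The top view shows four candidates:
- Silver sink on the dark plate at (312,194). Its lug is on the right and its plain end on the left (fixture +y). It is the only one on the fixture, so it is the target.
- Silver spare on the mat at (436,213).
- Yellow look-alikes at (373,176) and (294,258).

The enlarged crops confirm this. The bar runs at about row 178, with its gap at about column 312. Next I'll fit poses from both views.

```bash
cat > h.py <<'E'
import cv2, numpy as np
from workcell import telemetry, optics, robot, finder
from scipy.optimize import minimize
K={c:optics.calibration(c) for c in ("scene","top")}
def proj(c,P):
    k=K[c]; A=np.array([[k["fx"],0,k["cx"]],[0,k["fy"],k["cy"]],[0,0,1]])
    return cv2.projectPoints(np.asarray(P,float).reshape(-1,3),cv2.Rodrigues(np.array(k["R"]))[0],np.array(k["t"],float),A,np.array(k["dist"]))[0][:,0]
def box(a,b): return np.array([[x,y,z] for x in(a[0],b[0]) for y in(a[1],b[1]) for z in(a[2],b[2])],float)
SINK=[box((-50,-30,0),(50,30,8)),box((-32,-15,8),(32,15,64)),box((-50,-18,0),(-47,18,42))]
PLATE=[box((-140,-100,-8),(100,100,0))]
def place(P,p):
    c,s=np.cos(p[2]),np.sin(p[2]); return P@np.array([[c,-s,0],[s,c,0],[0,0,1]]).T+[p[0],p[1],p[3]]
S=4
def render(c,parts,p):
    m=np.zeros((400*S,640*S),np.uint8)
    for P in parts:
        q=(proj(c,place(P,p))+.5)*S-.5
        cv2.fillConvexPoly(m,cv2.convexHull(np.round(q*16).astype(np.int32)),255,shift=4)
    return cv2.resize(m,(640,400),interpolation=cv2.INTER_AREA)/255.
def fit(masks,parts,p0,ignore={}):
    sc=np.array([10,10,.1,10])[:len(p0)]
    def f(u):
        p=np.array(p0)+u*sc
        return sum((np.abs(render(c,parts,p)-m)*(1-ignore.get(c,0))).sum()/m.sum() for c,m in masks.items())
    n=len(p0); r=None; u=np.zeros(n)
    for _ in range(3):
        r=minimize(f,u,method="Nelder-Mead",options=dict(initial_simplex=np.vstack([u,u+np.eye(n)]),xatol=.005,fatol=1e-4,maxiter=250)); u=r.x
    return np.array(p0)+u*sc,r.fun
def near(c,X,Z):  # pixel -> world at height Z
    k=K[c]; A=np.array([[k["fx"],0,k["cx"]],[0,k["fy"],k["cy"]],[0,0,1]])
    u=cv2.undistortPoints(np.array([[X]],float),A,np.array(k["dist"]))[0,0]; R=np.array(k["R"]);t=np.array(k["t"])
    o=-R.T@t; d=R.T@np.r_[u,1]; return o+d*(Z-o[2])/d[2]
E
cat > m.py <<'E'
from h import *
ims={c:cv2.imread(f"pics/{c}0.png") for c in K}
print("plate px->", near("top",(313,181),8), near("top",(312,195),50))
pl={};sk={}
seed={"top":(290,170),"scene":(330,237)}
for c,im in ims.items():
    hsv=cv2.cvtColor(im,cv2.COLOR_BGR2HSV); m=(hsv[...,1]<70).astype(np.uint8)
    n,l=cv2.connectedComponents(m); x,y=seed[c]; w=(l==l[y,x]).astype(np.uint8)
    cs=cv2.findContours(w,0,2)[0]; cv2.drawContours(w,cs,-1,1,-1); print(c,w.sum(),cv2.boundingRect(w)); pl[c]=w.astype(float)
    optics.grab_frame(c)
    for d in finder.trace(c,"sink_fins")+finder.trace(c,"spare_fins"):
        print(c,np.round(d["point"]),round(d["score"],2),d["mask"].sum(),cv2.boundingRect(d["mask"].astype(np.uint8)))
        if w[int(d["point"][1]),int(d["point"][0])] and c not in sk: sk[c]=d["mask"].astype(float)
x0=near("top",(313,181),8)
cen=near("top",(312,195),40)
for cams in (["top"],["scene"],["top","scene"]):
    P,e=fit({c:pl[c] for c in cams},PLATE,[x0[0],x0[1],0.0,8.]if len(cams)==2 else [x0[0],x0[1],0.0]) if 0 else (None,0)
    P,e=fit({c:pl[c] for c in cams},PLATE,[x0[0],x0[1],0.0,8.]); print(cams,"plate",P.round(3),round(e,3))
    if all(c in sk for c in cams):
        Q,e=fit({c:sk[c] for c in cams},SINK,[cen[0],cen[1],1.6,8.]); print(cams,"sink",Q.round(3),round(e,3))
for c in K:
    o=cv2.resize(ims[c],None,fx=S,fy=S,interpolation=cv2.INTER_CUBIC)
    for parts,p in((PLATE,P),(SINK,Q),([box((0,-70,0),(14,70,12))],P)):
        for b in parts: cv2.polylines(o,[cv2.convexHull(((proj(c,place(b,p))+.5)*S).astype(np.int32))],True,(0,255,0),1)
    x,y=(270,145) if c=="top" else (255,190)
    cv2.imwrite(f"pics/o_{c}.png",o[y*S:(y+100)*S,x*S:(x+120)*S])
a,b=cv2.imread("pics/o_top.png"),cv2.imread("pics/o_scene.png"); cv2.imwrite("pics/o.png",cv2.resize(np.hstack([a,b]),(800,333)))
E
python3 m.py
```

```text
plate px-> [590.01781373  -3.85457063   8.        ] [ 5.36155595e+02 -2.91095982e-01  5.00000000e+01]
scene 5327 (261, 204, 100, 78)
scene [355. 184.] 0.89 802 (335, 168, 38, 30)
scene [237. 228.] 0.79 1082 (215, 208, 45, 42)
scene [311. 225.] 0.66 1090 (294, 207, 43, 34)
scene [187. 190.] 0.79 823 (170, 172, 38, 33)
top 4312 (281, 150, 63, 74)
top [293. 258.] 0.94 562 (279, 245, 34, 30)
top [374. 175.] 0.93 589 (360, 159, 25, 34)
top [313. 192.] 0.79 568 (297, 184, 33, 20)
top [437. 213.] 0.67 565 (423, 197, 28, 34)
['top'] plate [ 5.96745e+02  3.05000e-01  2.60000e-02 -1.40520e+01] 0.016
['top'] sink [547.462  -3.181   1.625  12.121] 0.084
['scene'] plate [ 5.80401e+02 -2.87400e+00  2.60000e-02 -6.09200e+00] 0.015
['scene'] sink [543.487  -3.576   1.652   3.678] 0.067
['top', 'scene'] plate [5.92494e+02 1.81000e-01 2.50000e-02 5.15700e+00] 0.059
['top', 'scene'] sink [548.13   -2.184   1.639   8.054] 0.155
```

View pics/o.png

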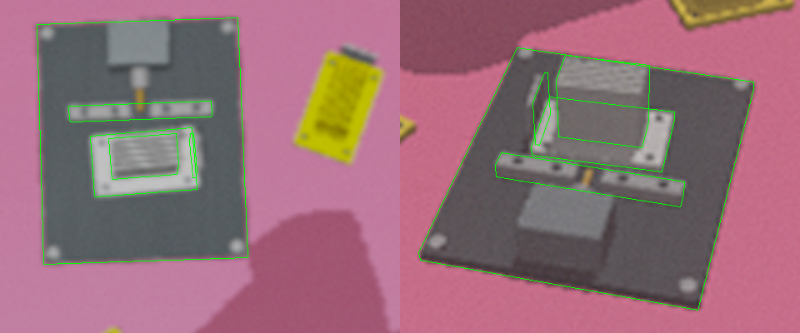

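Run:
```python
from workcell import telemetry
import numpy as np
s=telemetry.read_state();w,x,y,z=s["tool_rot"]
from scipy.spatial.transform import Rotation as R
M=R.from_quat([x,y,z,w]).as_matrix();print(M.round(4),s["clock"],s["tcp_pos"])
```

```text
[[ 9.078e-01  4.194e-01  0.000e+00]
 [ 4.194e-01 -9.078e-01 -1.000e-04]
 [-0.000e+00  1.000e-04 -1.000e+00]] 0.8 [ 220.20626834 -476.59523531  240.73569691]
```

The overlay fits both views: the plate, bar and sink outlines all coincide. Bar foot is at about (592.5, 0) with yaw 0.025. The sink is at about (548, -2.5) with yaw 1.638, and its gap to the bar is about 14 mm. Fitted heights are about 5 and 8 mm against the stated 8. First I'll turn the tool, then travel.

servo_tool:
  commands:
    - [0,0,0,-0.0192,-0.3]
    - [0,0,0,-0.0192,-0.3]
    - [0,0,0,-0.0192,-0.3]
    - [0,0,0,-0.0192,-0.3]
    - [0,0,0,-0.0192,-0.3]
    - [0,0,0,-0.0192,-0.3]
    - [0,0,0,-0.0192,-0.3]
    - [0,0,0,-0.0192,-0.3]
    - [0,0,0,-0.0192,-0.3]
    - [0,0,0,-0.0192,-0.3]
  grip_force: 30

```text
clock: 1.63
tcp_pos: [220.2, -476.6, 240.8]
tool_rot: [0.0, 0.68, 0.733, -0.0]
ft_force: [-0.6, 0.1, -0.3]
finger_gap: 0.652
grip_force: 0.0
```

servo_tool:
  commands:
    - [0.28,0.225,0,0,-0.3]
    - [0.28,0.225,0,0,-0.3]
    - [0.28,0.225,0,0,-0.3]
    - [0.28,0.225,0,0,-0.3]
    - [0.28,0.225,0,0,-0.3]
    - [0.28,0.225,0,0,-0.3]
    - [0.28,0.225,0,0,-0.3]
    - [0.28,0.225,0,0,-0.3]
    - [0.28,0.225,0,0,-0.3]
    - [0.28,0.225,0,0,-0.3]
    - [0.28,0.225,0,0,-0.3]
    - [0.28,0.225,0,0,-0.3]

```text
clock: 2.63
tcp_pos: [467.4, -121.3, 240.9]
tool_rot: [0.0, 0.683, 0.731, 0.0]
ft_force: [0.6, -0.7, -0.3]
finger_gap: 0.648
grip_force: 0.0
```

servo_tool:
  commands:
    - [0.28,0.225,0,0,-0.3]
    - [0.28,0.225,0,0,-0.3]
    - [0.28,0.225,0,0,-0.3]
    - [0.28,0.2,0,0,-0.3]
    - [0,0,0,0,-0.3]
    - [0,0,0,0,-0.3]

```text
clock: 3.13
tcp_pos: [546.7, -3.6, 240.3]
tool_rot: [-0.0, 0.681, 0.732, -0.0]
ft_force: [-1.1, -1.4, -0.8]
finger_gap: 0.65
grip_force: 0.0
```

```bash
cat > st.py <<'E'
from workcell import telemetry
import numpy as np
from scipy.spatial.transform import Rotation as R
s=telemetry.read_state();w,x,y,z=s["tool_rot"];M=R.from_quat([x,y,z,w]).as_matrix()
print("t",s["clock"],"tcp",s["tcp_pos"].round(1),"ang",np.arctan2(M[1,0],M[0,0]).round(4),"tz",M[:,2].round(3),"F",s["ft_force"].round(1),"gap",round(s["finger_gap"]*92,1),"grip",s["grip_force"],"q6",s["joint_positions"][5])
def to(p): print("tool shift to",p,(M.T@(np.array(p)-s["tcp_pos"])/100).round(3))
E
python3 - <<'E'
from st import *
to([548,-2.5,130]);to([548,-2.5,42])
E
```

```text
t 3.1333 tcp [546.7  -3.6 240.3] ang 1.6425 tz [-0.001 -0.    -1.   ] F [-1.1 -1.4 -0.8] gap 59.8 grip 0.0 q6 -0.21839782178594477
tool shift to [548, -2.5, 130] [0.01  0.014 1.103]
tool shift to [548, -2.5, 42] [0.011 0.015 1.983]
```

servo_tool:
  commands:
    - [0.01,0.015,0.3,0,-0.3]
    - [0,0,0.3,0,-0.3]
    - [0,0,0.35,0,-0.3]
    - [0,0,0.35,0,-0.3]
    - [0,0,0,0,-0.3]
    - [0,0,0,0,-0.3]

```text
clock: 3.63
tcp_pos: [546.5, -5.0, 110.0]
tool_rot: [-0.001, 0.683, 0.73, -0.001]
ft_force: [0.6, -0.6, 0.5]
finger_gap: 0.649
grip_force: 0.0
```

Run:
```python
from st import *; from h import *
im=optics.grab_frame("scene"); o=cv2.resize(im,None,fx=6,fy=6,interpolation=cv2.INTER_CUBIC)[170*6:260*6,250*6:370*6]
cv2.imwrite("pics/a1.png",o)
```

```text
t 3.6333 tcp [546.5  -5.  110. ] ang 1.638 tz [-0.004  0.    -1.   ] F [ 0.6 -0.6  0.5] gap 59.7 grip 0.0 q6 -0.21614621642432935
```

View pics/a1.png

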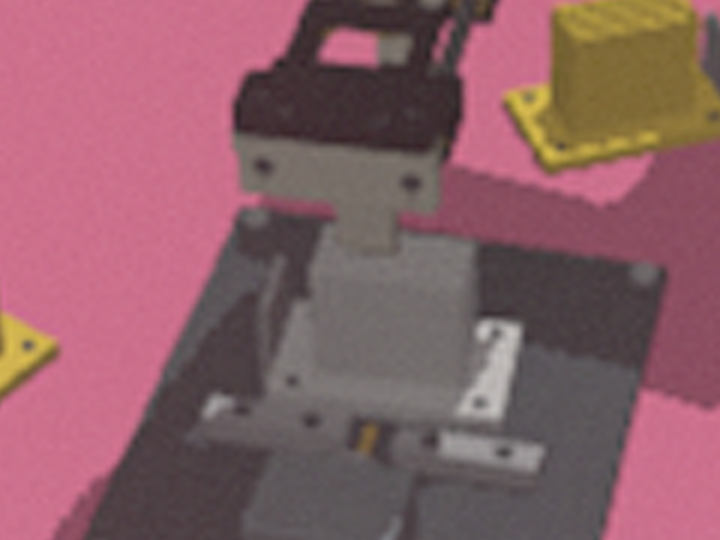

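The open jaw straddles the fin block: the near finger is at about (370,235) in the crop and the fin top at about (393,240). Next I'll descend and grip.

servo_tool:
  commands:
    - [0.025,0.01,0.2,0,-0.3]
    - [0,0,0.2,0,-0.3]
    - [0,0,0.15,0,-0.3]
    - [0,0,0.13,0,-0.3]
    - [0,0,0,0,-0.3]
    - [0,0,0,0,0.2]
    - [0,0,0,0,1]
    - [0,0,0,0,1]
    - [0,0,0,0,1]
    - [0,0,0,0,1]
    - [0,0,0,0,1]
    - [0,0,0,0,1]
  grip_force: 30

```text
clock: 4.68
tcp_pos: [549.8, -1.8, 43.8]
tool_rot: [0.001, 0.683, 0.731, 0.001]
ft_force: [2.9, -0.5, 6.5]
finger_gap: 0.327
grip_force: 29.9
```

```bash
python3 st.py
```

```text
t 4.6833 tcp [549.8  -1.8  43.8] ang 1.6391 tz [ 0.003 -0.001 -1.   ] F [ 2.9 -0.5  6.5] gap 30.1 grip 29.92634743452072 q6 -0.2108694702847823
```

Gripped at 30.1 mm, which matches the fin block. Now lift, back off and turn.

servo_tool:
  commands:
    - [0,0,-0.1,0,1]
    - [0,0,-0.2,0,1]
    - [0,0,-0.2,0,1]
    - [0,-0.11,0,0,1]
    - [0,-0.11,0,0,1]
    - [0,0,0,0.01,1]
    - [0,0,0,0.018,1]
    - [0,0,0,0.018,1]
    - [0,0,0,0.018,1]
    - [0,0,0,0.018,1]
    - [0,0,0,0.018,1]
    - [0,0,0,0.018,1]
  grip_force: 40

```text
clock: 5.68
tcp_pos: [525.4, -2.9, 92.3]
tool_rot: [-0.001, 0.902, 0.431, -0.001]
ft_force: [-0.2, 0.6, -3.9]
finger_gap: 0.323
grip_force: 39.9
```

servo_tool:
  commands:
    - [0,0,0,0.018,1]
    - [0,0,0,0.018,1]
    - [0,0,0,0.018,1]
    - [0,0,0,0.018,1]
    - [0,0,0,0.018,1]
    - [0,0,0,0.018,1]
    - [0,0,0,0.018,1]
    - [0,0,0,0.0128,1]
    - [0,0,0,0,1]
    - [0,0,0,0,1]

```text
clock: 6.52
tcp_pos: [525.8, -3.0, 92.4]
tool_rot: [-0.0, 1.0, 0.014, -0.001]
ft_force: [-1.3, 0.4, -3.8]
finger_gap: 0.326
grip_force: 39.9
```

```bash
cat > m2.py <<'E'
from st import *; from h import *
import sys
pl={};sk={};ims={}
for c in ("top","scene"):
    ims[c]=optics.grab_frame(c)
    for d in finder.trace(c,"sink_fins"):
        x,y=d["point"]
        ok=(285<x<340 and 165<y<215) if c=="top" else (280<x<340 and 190<y<245)
        print(c,np.round(d["point"]),round(d["score"],2),d["mask"].sum(),"<-" if ok else "")
        if ok and c not in sk: sk[c]=d["mask"].astype(float)
tag=sys.argv[1]
ov=[]
for c,(x,y) in (("top",(270,145)),("scene",(255,170))):
    o=cv2.resize(ims[c],None,fx=S,fy=S,interpolation=cv2.INTER_CUBIC)
    P=[592.5,.2,.0255,8.]; z=float(sys.argv[2]); p=s["tcp_pos"]; Q=[p[0],p[1],np.arctan2(M[1,0],M[0,0]),z]
    for parts,p in((SINK,Q),([box((0,-70,0),(14,70,12))],P)):
        for b in parts: cv2.polylines(o,[cv2.convexHull(((proj(c,place(b,p))+.5)*S).astype(np.int32))],True,(0,255,0),1)
    ov.append(o[y*S:(y+100)*S,x*S:(x+100)*S])
cv2.imwrite(f"pics/{tag}.png",np.hstack(ov))
to([527.5,-1.5,s["tcp_pos"][2]])
E
python3 m2.py b1 58
```

```text
t 6.5167 tcp [525.8  -3.   92.4] ang 0.0283 tz [-0.002  0.    -1.   ] F [-1.3  0.4 -3.8] gap 30.0 grip 39.91706907749176 q6 1.3912315025408404
top [370. 175.] 0.56 600 
scene [365. 184.] 0.94 416 
scene [234. 228.] 0.84 1078 
scene [314. 208.] 0.64 693 <-
tool shift to [527.5, -1.5, np.float64(92.43192357560338)] [ 0.017 -0.014 -0.   ]
```

View pics/b1.png

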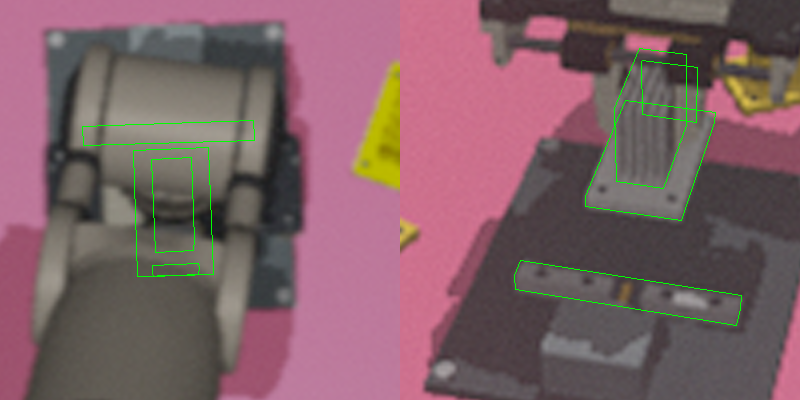

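The turned sink matches the model drawn at the TCP, with the plain end facing the bar at (625,290) in the right half of the picture. The weight is about 0.39 kg. Now lower it.

servo_tool:
  commands:
    - [0,-0.014,0.1,0,1]
    - [0,0,0.15,0,1]
    - [0,0,0.1,0,1]
    - [0,0,0.06,0,1]
    - [0,0,0.04,0,1]
    - [0,0,0,0,1]
    - [0,0,0,0,1]
    - [0,0,0,0,1]

```text
clock: 7.38
tcp_pos: [527.0, -1.7, 48.1]
tool_rot: [0.0, 1.0, 0.013, 0.0]
ft_force: [-0.6, 0.8, -3.5]
finger_gap: 0.324
grip_force: 39.9
```

servo_tool:
  commands:
    - [0,0,0.015,0,1]
    - [0,0,0,0,1]
    - [0,0,0,0,1]

```text
clock: 7.63
tcp_pos: [526.6, -1.7, 46.4]
tool_rot: [0.0, 1.0, 0.013, 0.0]
ft_force: [-1.2, -0.3, -4.4]
finger_gap: 0.325
grip_force: 39.9
```

servo_tool:
  commands:
    - [0,0,0.01,0,1]
    - [0,0,0,0,1]
    - [0,0,0,0,1]

```text
clock: 7.88
tcp_pos: [526.5, -1.7, 45.2]
tool_rot: [0.0, 1.0, 0.013, 0.0]
ft_force: [1.1, 0.7, -3.9]
finger_gap: 0.321
grip_force: 39.9
```

servo_tool:
  commands:
    - [0,0,0.008,0,1]
    - [0,0,0,0,1]
    - [0,0,0,0,1]

```text
clock: 8.13
tcp_pos: [526.5, -1.7, 44.3]
tool_rot: [0.0, 1.0, 0.013, -0.0]
ft_force: [0.6, 0.1, -4.7]
finger_gap: 0.325
grip_force: 39.9
```

servo_tool:
  commands:
    - [0,0,0.006,0,1]
    - [0,0,0,0,1]
    - [0,0,0,0,1]

```text
clock: 8.38
tcp_pos: [526.6, -1.7, 43.8]
tool_rot: [0.0, 1.0, 0.013, 0.0]
ft_force: [-0.1, 0.1, -3.4]
finger_gap: 0.324
grip_force: 39.9
```

```bash
python3 m2.py c1 8.5
python3 - <<'E'
import cv2; a=cv2.imread("pics/c1.png")[:,400:]; cv2.imwrite("pics/c2.png",cv2.resize(a[100:350,70:400],(792,600),interpolation=cv2.INTER_CUBIC))
E
```

```text
t 8.3833 tcp [526.6  -1.7  43.8] ang 0.0257 tz [ 0. -0. -1.] F [-0.1  0.1 -3.4] gap 29.8 grip 39.91682410240173 q6 1.3964829378085624
top [372. 174.] 0.73 566 
scene [362. 179.] 0.95 438 
scene [236. 230.] 0.79 1046 
scene [314. 224.] 0.66 707 <-
tool shift to [527.5, -1.5, np.float64(43.84215694170898)] [ 0.009 -0.002  0.   ]
```

View pics/c2.png

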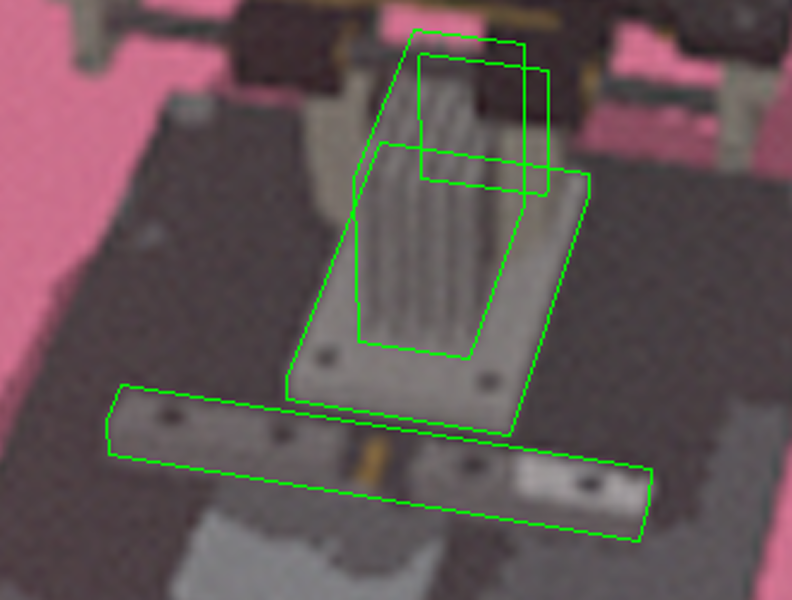

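```bash
cat > bar.py <<'E'
from h import *
ims={c:cv2.imread(f"pics/{c}0.png") for c in K}
BAR=[box((0,10,0),(14,70,12)),box((0,-70,0),(14,-10,12))]
ms={};ig={}
for c,im in ims.items():
    g=cv2.cvtColor(im,cv2.COLOR_BGR2GRAY).astype(float)
    roi=render(c,[box((-4,-80,0),(22,80,14))],[592.5,.2,.0255,8.])>0.5
    sat=cv2.cvtColor(im,cv2.COLOR_BGR2HSV)[...,1]
    lo,hi=np.percentile(g[roi],[15,92]); m=np.clip((g-lo)/(hi-lo),0,1); m[sat>90]=0
    w=np.zeros_like(g); w[roi]=1
    ms[c]=m*roi; ig[c]=1-w; print(c,lo,hi)
for cams in (["top"],["scene"],["top","scene"]):
    for x in (592.5,):
        f=lambda u:0
        import types
        def place3(p): return [p[0],p[1],p[2],8.]
        best=None
        def cost(u):
            p=[592.5+10*u[0],.2+10*u[1],.0255,8.]
            return sum((np.abs(render(c,BAR,p)-ms[c])*(1-ig[c])).sum()/ms[c].sum() for c in cams)
        r=minimize(cost,[0,0],method="Nelder-Mead",options=dict(initial_simplex=[[-.5,-.5],[.5,0],[0,.5]],xatol=.005))
        print(cams,"bar",(592.5+10*r.x[0]).round(2),(.2+10*r.x[1]).round(2),round(r.fun,3))
E
python3 bar.py
```

```text
scene 85.0 144.0
top 91.0 158.0
['top'] bar 593.67 0.36 0.357
['scene'] bar 582.85 -1.09 0.766
['top', 'scene'] bar 593.44 0.36 1.365
```

The bar fit in the top view agrees with the plate fit, giving bar foot y ≈ 0.3. The sink is centred within about 0.5 mm. Next I'll touch down.

servo_tool:
  commands:
    - [0,0,0.007,0,1]
    - [0,0,0,0,1]
    - [0,0,0,0,1]

```text
clock: 8.83
tcp_pos: [526.7, -1.7, 43.8]
tool_rot: [0.0, 1.0, 0.013, 0.0]
ft_force: [-3.1, -0.3, 6.3]
finger_gap: 0.322
grip_force: 39.9
```

servo_tool:
  commands:
    - [0,0,0.006,0,1]
    - [0,0,0,0,1]
    - [0,0,0,0,1]

```text
clock: 9.08
tcp_pos: [526.7, -1.7, 43.8]
tool_rot: [0.0, 1.0, 0.013, 0.0]
ft_force: [-3.7, 1.0, 11.7]
finger_gap: 0.324
grip_force: 39.9
```

It touched down at TCP z 43.8. I'll ease off the load and slide to the bar.

servo_tool:
  commands:
    - [0,0,-0.01,0,1]
    - [0.04,0,0,0,1]
    - [0.05,0,0,0,1]
    - [0.03,0,0,0,1]
    - [0,0,0,0,1]
    - [0,0,0,0,1]

```text
clock: 9.58
tcp_pos: [538.6, -1.3, 43.8]
tool_rot: [0.0, 1.0, 0.013, -0.0]
ft_force: [-3.3, 1.3, 6.2]
finger_gap: 0.323
grip_force: 39.9
```

servo_tool:
  commands:
    - [0.015,0,0,0,1]
    - [0,0,0,0,1]
    - [0,0,0,0,1]

```text
clock: 9.83
tcp_pos: [538.6, -1.3, 43.8]
tool_rot: [0.0, 1.0, 0.013, -0.002]
ft_force: [-9.0, -0.8, 11.4]
finger_gap: 0.325
grip_force: 39.9
```

servo_tool:
  commands:
    - [0.01,0,0,0,1]
    - [0,0,0,0,1]
    - [0,0,0,0,1]

```text
clock: 10.08
tcp_pos: [539.5, -1.3, 43.8]
tool_rot: [-0.0, 1.0, 0.013, -0.002]
ft_force: [-9.6, -0.6, 11.1]
finger_gap: 0.325
grip_force: 39.9
```

servo_tool:
  commands:
    - [0.01,0,0,0,1]
    - [0,0,0,0,1]
    - [0,0,0,0,1]

```text
clock: 10.33
tcp_pos: [540.7, -1.2, 43.8]
tool_rot: [-0.0, 1.0, 0.013, -0.002]
ft_force: [-8.9, 0.4, 10.1]
finger_gap: 0.325
grip_force: 39.9
```

servo_tool:
  commands:
    - [0,0,-0.007,0,1]
    - [0.01,0,0,0,1]
    - [0,0,0,0,1]
    - [0,0,0,0,1]

```text
clock: 10.67
tcp_pos: [543.4, -1.3, 43.9]
tool_rot: [0.0, 1.0, 0.013, 0.0]
ft_force: [0.9, -0.2, -3.6]
finger_gap: 0.328
grip_force: 39.9
```

servo_tool:
  commands:
    - [0.01,0,0,0,1]
    - [0,0,0,0,1]
    - [0,0,0,0,1]

```text
clock: 10.92
tcp_pos: [544.1, -1.2, 44.0]
tool_rot: [0.0, 1.0, 0.013, -0.0]
ft_force: [-0.1, -0.9, -3.6]
finger_gap: 0.321
grip_force: 39.9
```

servo_tool:
  commands:
    - [0.01,0,0,0,1]
    - [0,0,0,0,1]
    - [0,0,0,0,1]

```text
clock: 11.17
tcp_pos: [544.9, -1.2, 44.1]
tool_rot: [0.0, 1.0, 0.013, -0.0]
ft_force: [-0.3, 0.6, -5.1]
finger_gap: 0.325
grip_force: 39.9
```

Now just off the plate (full weight on the tool). I'll continue in small steps until the bar pushes back.

servo_tool:
  commands:
    - [0.008,0,0,0,1]
    - [0,0,0,0,1]
    - [0,0,0,0,1]

```text
clock: 11.42
tcp_pos: [545.1, -1.1, 44.1]
tool_rot: [-0.0, 1.0, 0.013, -0.001]
ft_force: [-4.4, -0.3, -2.4]
finger_gap: 0.321
grip_force: 39.9
```

servo_tool:
  commands:
    - [0.008,0,0,0,1]
    - [0,0,0,0,1]
    - [0,0,0,0,1]

```text
clock: 11.67
tcp_pos: [545.2, -1.1, 44.0]
tool_rot: [-0.0, 1.0, 0.013, -0.002]
ft_force: [-6.3, -0.1, 0.1]
finger_gap: 0.322
grip_force: 39.9
```

servo_tool:
  commands:
    - [0.008,0,0,0,1]
    - [0,0,0,0,1]
    - [0,0,0,0,1]

```text
clock: 11.92
tcp_pos: [545.2, -1.0, 44.0]
tool_rot: [-0.0, 1.0, 0.013, -0.002]
ft_force: [-9.6, -0.1, 2.1]
finger_gap: 0.328
grip_force: 39.9
```

The bar pushes back at TCP x = 545.2, which agrees with the measured face. Next I'll seat it down, slacken the grip while still pressing so it squares itself, then open.

servo_tool:
  commands:
    - [0,0,0.006,0,1]
    - [0,0,0,0,1]
    - [0,0,0,0,1]
  grip_force: 12

```text
clock: 12.17
tcp_pos: [545.4, -0.9, 43.8]
tool_rot: [-0.0, 1.0, 0.013, -0.002]
ft_force: [-10.5, 0.4, 5.0]
finger_gap: 0.324
grip_force: 12.0
```

servo_tool:
  commands:
    - [0.008,0,0,0,1]
    - [0,0,0,0,1]
    - [0,0,0,0,1]
  grip_force: 5

```text
clock: 12.42
tcp_pos: [546.9, -0.8, 43.7]
tool_rot: [-0.0, 1.0, 0.013, -0.001]
ft_force: [-6.7, 0.8, 1.9]
finger_gap: 0.329
grip_force: 5.0
```

servo_tool:
  commands:
    - [0.01,0,0,0,1]
    - [0.01,0,0,0,1]
    - [0,0,0,0,1]
    - [0,0,0,0,1]

```text
clock: 12.75
tcp_pos: [548.9, -0.8, 43.6]
tool_rot: [-0.0, 1.0, 0.013, -0.001]
ft_force: [-6.0, 1.2, 1.7]
finger_gap: 0.327
grip_force: 5.0
```

```bash
python3 st.py
```

```text
t 12.75 tcp [548.9  -0.8  43.6] ang 0.026 tz [-0.003  0.    -1.   ] F [-6.   1.2  1.7] gap 30.1 grip 4.9999746680259705 q6 1.4039365997061801
```

The pads slide along the fins while the sink stays pressed on the bar, as wanted. Now release, rise and clear the view.

servo_tool:
  commands:
    - [0,0,0,0,-0.3]
    - [0,0,0,0,-0.3]
    - [0,0,0,0,-0.3]
    - [0,0,0,0,-0.3]
    - [0,0,-0.1,0,-0.3]
    - [0,0,-0.25,0,-0.3]
    - [0,0,-0.35,0,-0.3]
    - [0,0,-0.38,0,-0.3]
    - [0,0,-0.38,0,-0.3]
    - [0,0,-0.38,0,-0.3]
    - [0,0.2,0,0,-0.3]
    - [0,0.38,0,0,-0.3]

```text
clock: 13.75
tcp_pos: [553.1, -56.9, 231.9]
tool_rot: [0.0, 1.0, 0.015, 0.004]
ft_force: [0.3, -0.1, -0.1]
finger_gap: 0.648
grip_force: 0.0
```

servo_tool:
  commands:
    - [-0.1,0.38,0,0,-0.3]
    - [-0.1,0.38,0,0,-0.3]
    - [-0.1,0.38,0,0,-0.3]
    - [-0.1,0.38,0,0,-0.3]
    - [-0.1,0.38,0,0,-0.3]
    - [-0.1,0.38,0,0,-0.3]
    - [-0.1,0.38,0,0,-0.3]
    - [0,0.3,0,0,-0.3]
    - [0,0,0,0,-0.3]

```text
clock: 14.5
tcp_pos: [488.1, -362.5, 228.1]
tool_rot: [0.002, 1.0, 0.01, 0.0]
ft_force: [0.6, 1.2, 0.3]
finger_gap: 0.645
grip_force: 0.0
```

```bash
cat > m3.py <<'E'
from st import *; from h import *
sk={};ims={}
for c in ("top","scene"):
    ims[c]=optics.grab_frame(c); cv2.imwrite(f"pics/{c}9.png",ims[c])
    for th in ("sink_fins","spare_fins"):
      for d in finder.trace(c,th):
        x,y=d["point"]; ok=(285<x<340 and 165<y<215) if c=="top" else (280<x<340 and 190<y<245)
        print(c,np.round(d["point"]),round(d["score"],2),d["mask"].sum(),"<-" if ok else "")
        if ok and c not in sk: sk[c]=d["mask"].astype(float)
for cams in (["top"],["top","scene"]):
    if all(c in sk for c in cams):
        Q,e=fit({c:sk[c] for c in cams},SINK,[543.5,-1.,.0255,8.]); print(cams,"sink",Q.round(3),round(e,3))
ov=[]
for c,(x,y) in (("top",(270,145)),("scene",(255,180))):
    o=cv2.resize(ims[c],None,fx=S,fy=S,interpolation=cv2.INTER_CUBIC)
    ov.append(o[y*S:(y+100)*S,x*S:(x+100)*S])
cv2.imwrite("pics/d1.png",np.hstack(ov))
E
python3 m3.py
```

```text
t 14.5 tcp [ 488.1 -362.5  228.1] ang 0.0203 tz [ 0.001 -0.003 -1.   ] F [0.6 1.2 0.3] gap 59.3 grip 0.0 q6 0.7869707963983644
top [372. 179.] 0.92 573 
top [286. 261.] 0.72 167 
top [311. 196.] 0.67 566 <-
scene [316. 224.] 0.87 887 <-
scene [356. 185.] 0.85 825 
scene [237. 230.] 0.65 1074 
scene [187. 187.] 0.18 832 
scene [185. 188.] 0.79 876 
['top'] sink [ 5.41395e+02 -4.40000e-01  2.00000e-02  8.73000e+00] 0.071
['top', 'scene'] sink [5.40804e+02 5.90000e-02 4.00000e-03 9.37400e+00] 0.173
```

View pics/d1.png

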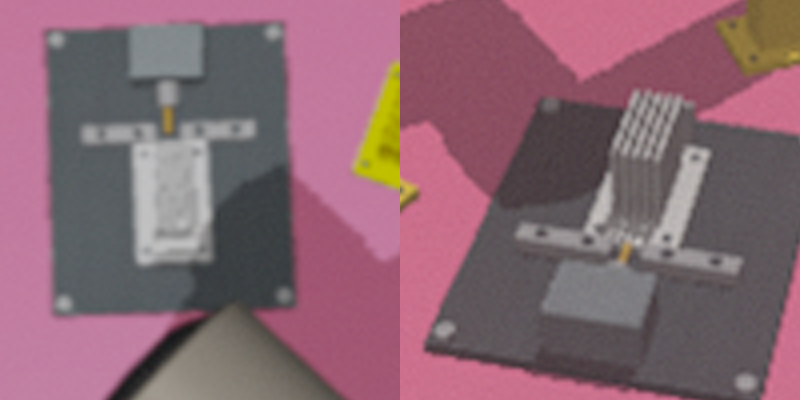

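Both views show the plain end flush on the bar, upright and centred on the gap. In the top view (left half) the base top edge is at row 140, columns 133-210, and the stylus is at column 168. The fit puts the sink within 0.5 mm of centre, with yaw about 0.3° off the plate's, and its place agrees with where the bar was felt. The spare is unmoved at (186,188) in the full scene picture.

```bash
python3 -c "
from workcell import robot; print(robot.close_job())"
```

```text
the job is handed in; nothing more can be done
None
```

The heat sink now stands on its base on the plate with its plain end against the stop bar. It was pressed on at about 6 N and fitted within about 0.5 mm of the gap's centre and 0.3° of square. It is released, the spare is where it was, and the job was handed in at about 15 s; no verdict was returned.

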